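# Feed an oak block past the spring lock of a stop jig

## Robot

A 7-joint arm with a two-finger parallel gripper is mounted at the origin on the work surface; the furniture and walls round the work are solid. World frame = base frame: x ahead of the robot, y to its left, z up, the work surface at z = 0. Lengths are in m, angles in degrees, forces in N, time in s.
With the tool pointing down it reaches from about 0.425 to 0.875 m from the base axis. Payload 4.7 kg.
Tool frame: the origin (TCP) lies midway between the tips of the shut fingers; the grasp point (between the pads) lies 19 mm behind it; z points along the fingers, y is the line along which they close (so a half turn about z gives the same grasp; the last joint's range is limited). The gripper opens to 87 mm and grips with 3 to 60 N. Pads are 19 mm wide; open, the fingers measure 117 mm over their backs; the gripper's body (75 mm by 190 mm) begins 51 mm behind the grasp point.
Start: joints at [-73.963, 18.392, -4.016, 83.108, 1.295, 78.541, -3.26], TCP at [0.171, 0.627, 0.223] pointing down, gripper open.
Joint ranges: [-163.93, 163.93], [-17.29, 119.83], [-79.2, 71.16], [3.27, 140.29], [-89.18, 269.18], [5.43, 117.66], [-154.24, 154.24]. Speed limits (degrees/s): [147.25, 147.25, 180, 180, 180, 180, 180].

## Interface

Orientations are given as [roll, pitch, yaw] about the fixed x, y, z axes, in that order (R = Rz(yaw) Ry(pitch) Rx(roll)).
In Python, from cell import env, viewer, boxes_of, masks_of gives the robot as it stands. The module is installed in compiled form; this text tells all that it offers.
- The arm moves only by the tool apply_moves, never from a script. Its argument "moves" is a list of rows, each a list of 7 numbers: the shift along the tool's x, y, z scaled (see below), then the turn, a rotation vector about the tool's x, y, z scaled (see below), then the opening, from 0 (shut) to 1 (fully open). A call has 1 to 20 rows; each row is the pose to reach, as a shift and turn from the pose commanded when the call began, along the tool's axes at that moment; what a row does not reach only later rows make up. The controller multiplies each number of a shift by 0.2 m and each number of a turn by 1.5 rad. A row lasts 1/10 s, in which the tool goes at most 50 mm and 8.59 degrees, less where a joint would pass 70% of its speed; a pose out of reach is approached as far as the arm can. A call with a number of a shift or a turn outside -1 to 1 is refused whole. A call with a gripper value outside its range is refused whole. The fingers move at their own pace and stop on an object; "grip_force" is the grip in N (left out, the last holds). Time passes only in rows, so rows that repeat a pose let the fingers close. It gives the time, the measured TCP pose, the force, the opening and the grip force at its end, in the units of the state.
- env.get_obs(): the state, without advancing time (a new reading comes with each control period).
- viewer.read_camera(name): name is "scene" or "top" or "wrist"; returns the picture (480x640x3 uint8, red, green, blue); there is no depth.
- viewer.get_calibration(name): a dict with "fov_y" (degrees; the focal length in pixels is half the picture's height over the tangent of half this angle, whatever the lens; pixels are square), "cx", "cy" (the principal point, pixels), "position" and "orientation" of the camera in the world. Camera axes: x right, y up, looking along -z (the intrinsics and any distortion apply to the point x, -y, -z); pixel columns grow to the right and rows downward; lengths in m; the calibration is good to about 2 mm. A picture is of the moment at which its call begins: read the wrist's pose just before it. get_calibration takes no time and is no camera call; for the wrist camera it gives the pose at the moment of the call.
- env.sign_off(): hands the job in; it is judged then, once.
Trained networks look in the newest picture that a camera, given by its name, has taken for a name from the list of things; names that differ only in an ending like _2 or _b are one class to them, and where a whole thing is asked for, a point or a joint stands for the part that bears it (a point fixed in the world has none). Each returns a list of dicts, best first, with "conf" (0 to 1); they miss things now and then, are a little off and sometimes report something else, mostly with a low value. They report only what shows in the picture. A call takes as long as a camera call. They do not tell look-alikes from the thing itself.
- boxes_of(camera, target): "location" ([column, row] in pixels, amid what is visible of it).
- masks_of(camera, target): "pixels" (480x640 bool, what is visible of it) and "location" ([column, row] in pixels, amid what is visible of it).
The state is a dict: "time_s": time; "qpos": joint angles; "joint_velocities": joint speeds; "effort": joint torques, N m; "tool_pos": TCP position; "tool_rot": TCP orientation; "force": force on the tool from outside, world axes, zero at the start; "wrist_torque": the same for the moment, N m; "grip_width": finger opening in m; "grasp_force": force on a finger pad.
Only numpy, scipy, OpenCV 4.12 (cv2) and the standard library are available. Lean on these libraries where they do the work, as an engineer would, in place of code of your own. Each camera call takes 0.05 s, during which the arm holds its last target. There are 200 camera calls.

## Task

Load the oak block into the stop jig: press the long red release bar down with the fingertips just behind the block, and, while you hold the bar down, push the block with the same fingers along the track, over the lowered lock pin, until it is fully home against the end stop. Then let the bar go, so that the lock pin springs up behind the block and locks it in. Only press and push: do not pick the block up or tip it; it stays flat on the track, and the other things on the bench stay where they are.

Things in the scene. Friction and masses are not known exactly. Their poses are not given: they have to be found in the camera images.
- jig: the stop jig, fixed: a straight track for the oak block, 310 mm long (its y), 100 mm wide (its x). Origin: centre of its underside, on the bench; z up. The block is pushed along the jig's -y. Across it: release bar x = -46 to -15 mm; low curb x = -14 to -10, top at z = 17; track x = -10 to 38, floor at z = 12; wooden fence x = 38 to 50. Above bar and near half of the track all is open
- pin (a point): the steel lock pin, 10 mm thick, far side of the track at jig x = 29, y = -21 mm: this point is its centre at floor height, fixed. The pin stands 8 mm proud of the floor and the block cannot pass it unless the bar is held down. A hold-down lip on the fence (jig x = 28 to 50 mm, z = 53.5 to 58.5 mm) runs over the block's far edge
- stop (a point): centre of the end stop's rubber face at floor height: jig x = 14, y = -139 mm. Home, the block's front end touches it and its centre is 55 mm from it towards the pin (jig y = -84 mm); its rear end is then 3 mm clear of the pin
- block_center (a point): centre of the oak block (half-way up): 45 mm across the track, 110 mm along it, 40 mm high, 0.11 to 0.21 kg, loose in the track (1.5 mm play each side), front end 4 to 20 mm short of the pin at the start. Axes as the jig's
- release_bar (a joint): how far the release bar, and the lock pin with it, is pressed down, in m: 0 up, 0.014 fully down. The spring pushes back with about 2.5 N up and 5.5 N fully down and lifts both again once let go. From 0.009 on the pin is below the floor and the block slides over it
- bar_edge (a point): top of the red release bar, on its edge next to the track, half-way along. Bar: 193 mm long (jig y = -41 to 152 mm), 31 mm wide, flat; top 33 mm above the bench when up, 19 mm fully down, level wherever pressed. The block's near side is 6.5 mm from this edge: a fingertip set across the edge presses the bar and also stands behind the block, all along the way
- sanding_block: wooden sanding block, 60 x 96 x 32 mm; bystander, leave it where it is (origin: centre of its underside)
- tape_measure: yellow tape measure, 74 x 92 x 32 mm; bystander, leave it where it is (origin: centre of its underside)
- tack_tin: round red tin of tacks, 71 mm wide, 29 mm high; bystander, leave it where it is (origin: centre of its underside)
- marker: white marker pen with a black cap, 134 x 18 mm; bystander, leave it where it is (origin: centre of its underside)
- chalk_white: white tailor's chalk, 43 x 44 x 9 mm, on the bench in front of the jig; bystander, leave it where it is (origin: centre of its underside)
- staple_stick_1: stick of staples, 11 x 52 x 7 mm, on the bench in front of the jig; bystander, leave it where it is (origin: centre of its underside)
Things that resemble listed ones, but are neither listed nor needed, are in the scene too. Leave any blue or green look-alike of the part that bears block_center alone.

How it is judged:
By the outcome, as a careful person would: the job done as asked, in the order asked, and still so for the second after the job is handed in, with the robot touching nothing.
It also fails if it takes over 38 s, if anything falls off the work surface, if the arm or the gripper's body presses on something with over 40 N, if the wrist force passes 120 N, or if a joint passes its speed limit or range.

## Working session

There is one attempt and no reset: what is moved stays moved. The work goes in short steps, Python scripts to look and compute and a tool call to move; the robot and the scene stay as the last step left them, time stands still between calls to the robot, and variables do not carry over. Pictures are saved under pics/ and viewed, at most 10 in all, crops included, and the job is handed in when it is done.

Besides the shell and the picture viewer there is one more tool, called in YAML: its name, and indented under it one key for each argument. apply_moves: Moves the arm, as the interface text tells. Shifts and turns lie within -1 to 1; 1 stands for 0.2 m of shift or 1.5 rad of turn. Its arguments: {"type":"object","properties":{"moves":{"type":"array","items":{"type":"array","items":{"type":"number","minimum":-1,"maximum":1}}},"grip_force":{"type":"number"}},"required":["moves"]}

```bash
mkdir -p pics; cat > h.py <<'E'
import numpy as np, cv2
from scipy.spatial.transform import Rotation as R
from cell import env, viewer, boxes_of, masks_of
def K(c):
    f=240/np.tan(np.radians(c['fov_y'])/2); return f
def rot(c):
    o=np.array(c['orientation'],float)
    if o.shape==(3,3): return o
    if o.size==4: return R.from_quat(o).as_matrix()
    return R.from_euler('xyz',o,degrees=True).as_matrix()
def ray(c,uv):
    f=K(c); d=np.array([(uv[0]-c['cx'])/f,-(uv[1]-c['cy'])/f,-1.]); return np.array(c['position']),rot(c)@d
def onz(c,uv,z):
    p,d=ray(c,uv); return p+d*(z-p[2])/d[2]
def proj(c,P):
    q=rot(c).T@(np.array(P)-np.array(c['position'])); f=K(c); return np.array([c['cx']+f*q[0]/-q[2], c['cy']-f*q[1]/-q[2]])
E
python3 - <<'E'
from h import *
print(env.get_obs())
for n in ["scene","top","wrist"]:
    print(n,viewer.get_calibration(n))
    im=viewer.read_camera(n); cv2.imwrite(f'pics/{n}0.png',im[:,:,::-1])
    for t in ["jig","block_center","release_bar","sanding_block","tape_measure"]:
        print(t,[(np.round(b['location']),round(b['conf'],2)) for b in boxes_of(n,t)][:4])
E
```

```text
{'time_s': 0.0, 'qpos': array([-73.9614337 ,  18.43951293,  -4.01512785,  83.17490732,
         1.29434106,  78.53919276,  -3.25993667]), 'joint_velocities': array([-0.0408442 , -0.01104839, -0.01455944, -0.04375641,  0.02578482,
        0.00131423, -0.1152231 ]), 'effort': array([-5.01539198e-04, -4.91292965e+01, -4.03942857e-01, -3.12515938e+01,
       -6.38347096e-02,  4.40697314e-02,  1.77578886e-04]), 'tool_pos': array([0.17066492, 0.62663035, 0.22145625]), 'tool_rot': array([-1.79891590e+02,  5.14953127e-03,  1.64770737e+02]), 'force': array([-0.76085084,  0.22660292,  0.07111303]), 'wrist_torque': array([-0.04026748,  0.07637888, -0.02372901]), 'grasp_force': 0.0, 'grip_width': 0.08689839630777384}
scene {'fov_y': 55.28545234364929, 'cx': 320.07599531390883, 'cy': 246.81273650660717, 'position': array([-0.23346634, -0.48072887,  0.80291227]), 'orientation': array([ 46.04299476,  -0.41361581, -54.66130371])}
jig [(array([321., 228.]), 0.6)]
block_center [(array([173., 218.]), 0.86), (array([408., 256.]), 0.79), (array([295., 212.]), 0.73), (array([322., 229.]), 0.25)]
release_b
[... 221 characters left out ...]
y([ 0.25554483, -0.02481396,  1.10766777]), 'orientation': array([ 9.50963050e+00, -8.09407000e-02, -8.84765662e+01])}
jig [(array([294., 216.]), 0.6), (array([448., 279.]), 0.55)]
block_center [(array([139., 295.]), 0.96), (array([398., 198.]), 0.92), (array([259., 213.]), 0.71)]
release_bar [(array([263., 235.]), 0.76)]
sanding_block [(array([483., 214.]), 0.64)]
tape_measure [(array([449., 280.]), 0.98)]
wrist {'fov_y': 62.15572079987454, 'cx': 317.53725734059446, 'cy': 237.87967296495145, 'position': array([0.09868312, 0.64656438, 0.38398958]), 'orientation': array([-1.59114642e+01, -2.83160423e-03,  7.47532456e+01])}
jig []
block_center []
release_bar []
sanding_block []
tape_measure []
```

View pics/top0.png

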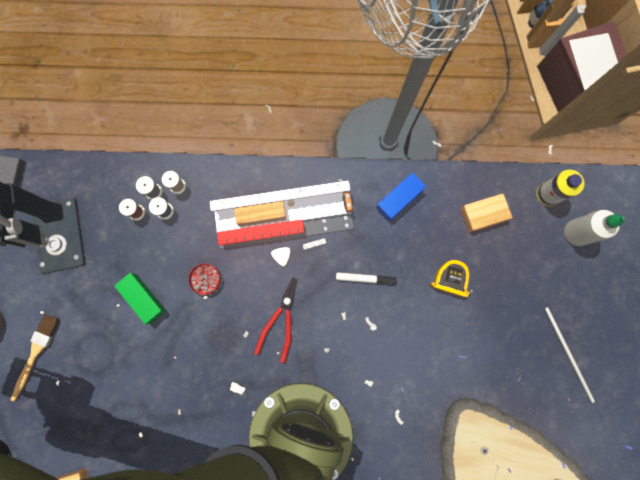

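View pics/scene0.png

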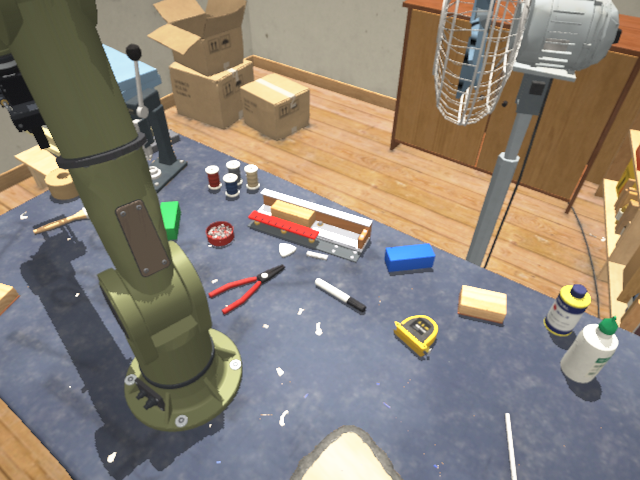

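The top view shows the jig at (212..354, 185..245). The red bar is at (262,233), the oak block at (259,213), and the stop end is at right near (349,202). The push direction is image right, which is world -y. The blue and green blocks are look-alikes.

```bash
python3 - <<'E'
from h import *
for n in ["top","scene"]:
    c=viewer.get_calibration(n); viewer.read_camera(n)
    for t,z in [("release_bar",.033),("block_center",.052)]:
        for m in masks_of(n,t):
            if m['conf']<.4: continue
            p=m['pixels'].astype(np.uint8); cs=cv2.findContours(p,cv2.RETR_EXTERNAL,cv2.CHAIN_APPROX_NONE)[0]
            k=max(cs,key=cv2.contourArea)[:,0,:]
            W=np.array([onz(c,u,z)[:2] for u in k],np.float32)
            r=cv2.minAreaRect(W*1000); print(n,t,round(m['conf'],2),np.round(r[0],1),np.round(r[1],1),round(r[2],2))
E
```

```text
top release_bar 0.76 [438.3 103.7] [ 35.4 192.3] 9.96
top block_center 0.87 [476.6 104.2] [ 46.5 110.7] 9.09
top block_center 0.65 [ 521.8 -206. ] [ 47.3 118.2] 43.78
top block_center 0.56 [284.4 353. ] [115.1  52.3] 42.82
scene release_bar 0.59 [433.4 101.3] [ 36.6 193.2] 10.58
scene block_center 0.95 [273.3 325. ] [156.5  48.5] 56.55
scene block_center 0.91 [ 498.7 -221.3] [ 79.6 119.6] 45.75
scene block_center 0.73 [469.2  93. ] [ 68.1 124.5] 9.42
```

apply_moves:
  moves:
    - [-0.5,-0.885,0,0,0,0.29,0]
    - [-0.5,-0.885,0,0,0,0.29,0]
    - [-0.5,-0.885,0,0,0,0.29,0]
    - [-0.5,-0.885,0,0,0,0.29,0]
    - [-0.5,-0.885,0,0,0,0.29,0]
    - [-0.5,-0.885,0,0,0,0.29,0]

```text
time_s: 1.8
tool_pos: [0.2214, 0.4295, 0.2233]
tool_rot: [179.9, -0.1, 139.7]
force: [0.2, 1.2, -0.6]
grip_width: 0.0473
grasp_force: 0.0
```

apply_moves:
  moves:
    - [-0.88,-0.108,0,0,0,0.468,0]
    - [-0.88,-0.108,0,0,0,0.468,0]
    - [-0.88,-0.108,0,0,0,0.468,0]
    - [-0.88,-0.108,0,0,0,0.468,0]
    - [-0.88,-0.108,0,0,0,0.468,0]
    - [-0.88,-0.108,0,0,0,0.468,0]

```text
time_s: 2.4
tool_pos: [0.3419, 0.3014, 0.2228]
tool_rot: [180.0, -0.0, 99.6]
force: [-0.4, 0.5, 0.4]
grip_width: 0.0027
grasp_force: 0.0
```

apply_moves:
  moves:
    - [-0.7,0.4,0,0,0,0,0]
    - [-0.7,0.4,0,0,0,0,0]
    - [-0.7,0.4,0,0,0,0,0]
    - [-0.7,0.4,0,0,0,0,0]
    - [-0.7,0.4,0,0,0,0,0]

```text
time_s: 2.9
tool_pos: [0.4447, 0.1754, 0.2226]
tool_rot: [180.0, 0.0, 99.6]
force: [-0.6, 0.5, 0.4]
grip_width: 0.0003
grasp_force: 0.0
```

```bash
python3 - <<'E'
from h import *
n="wrist"; c=viewer.get_calibration(n); im=viewer.read_camera(n); cv2.imwrite('pics/w1.png',im[:,:,::-1]); np.save('w1.npy',[c],allow_pickle=True)
for t,z in [("release_bar",.033),("block_center",.052)]:
    for m in masks_of(n,t):
        if m['conf']<.3: continue
        p=m['pixels'].astype(np.uint8); k=max(cv2.findContours(p,cv2.RETR_EXTERNAL,cv2.CHAIN_APPROX_NONE)[0],key=cv2.contourArea)[:,0,:]
        W=np.array([onz(c,u,z)[:2] for u in k],np.float32)
        r=cv2.minAreaRect(W*1000); print(t,round(m['conf'],2),np.round(r[0],1),np.round(r[1],1),round(r[2],2), np.round(cv2.boxPoints(cv2.minAreaRect(k))))
print(c, env.get_obs()['tool_pos'], proj(c,env.get_obs()['tool_pos']))
E
```

```text
release_bar 0.95 [428.8 149.3] [ 31.  101.5] 9.57 [[277. 180.]
 [312. 180.]
 [312. 287.]
 [277. 287.]]
block_center 0.93 [472.  141.5] [37.4 55.7] 9.71 [[320. 287.]
 [320. 227.]
 [362. 227.]
 [362. 287.]]
block_center 0.71 [281.1 307.6] [35.6 11.3] 9.63 [[105.   0.]
 [153.   0.]
 [153.  17.]
 [105.  17.]]
block_center 0.69 [460.6 162.8] [ 95.6 104.1] 10.08 [[276. 172.]
 [390. 172.]
 [390. 288.]
 [276. 288.]]
{'fov_y': 62.15572079987454, 'cx': 317.53725734059446, 'cy': 237.87967296495145, 'position': array([0.43211621, 0.24888306, 0.38401282]), 'orientation': array([-15.88072466,  -0.09339304,   9.60920987])} [0.44251791 0.17819582 0.22240278] [313.42455096 293.59578134]
```

View pics/w1.png

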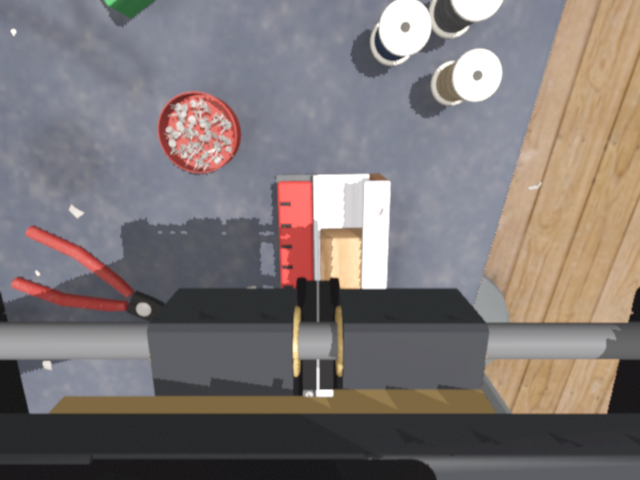

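The wrist view is aligned with the jig. The red bar is at columns 277–312, its end at row 180. The oak block's rear end is at row 227, columns 320–362. The fingertips are near (318,293). I'll take a second view, shifted, to check heights.

apply_moves:
  moves:
    - [0.2,-0.3,0,0,0,0,0]
    - [0.2,-0.3,0,0,0,0,0]
    - [0.2,-0.3,0,0,0,0,0]

```text
time_s: 3.35
tool_pos: [0.3739, 0.2086, 0.2225]
tool_rot: [-180.0, -0.1, 100.2]
force: [0.1, -0.9, -0.6]
grip_width: 0.0005
grasp_force: 0.0
```

```bash
python3 - <<'E'
from h import *
n="wrist"; c1=np.load('w1.npy',allow_pickle=True)[0]
c=viewer.get_calibration(n); im=viewer.read_camera(n); cv2.imwrite('pics/w2.png',im[:,:,::-1]); np.save('w2.npy',[c],allow_pickle=True)
for t,z in [("release_bar",.033),("block_center",.052)]:
    for m in masks_of(n,t):
        if m['conf']<.3: continue
        k=max(cv2.findContours(m['pixels'].astype(np.uint8),cv2.RETR_EXTERNAL,cv2.CHAIN_APPROX_NONE)[0],key=cv2.contourArea)[:,0,:]
        print(t,round(m['conf'],2),np.round(cv2.boxPoints(cv2.minAreaRect(k))))
print(c['position'],c['orientation'])
A=cv2.resize(cv2.imread('pics/w1.png')[160:300,230:420],None,fx=4,fy=4,interpolation=cv2.INTER_NEAREST)[:, :760]
cv2.imwrite('pics/w1c.png',A)
# crude centre to find crop
p=proj(c,[.4575,.19,.04]).astype(int); print(p); r0,c0=p[1]-70,p[0]-95
print('crop origin',r0,c0); cv2.imwrite('pics/w2c.png',cv2.resize(cv2.imread('pics/w2.png')[r0:r0+140,c0:c0+190],None,fx=4,fy=4,interpolation=cv2.INTER_NEAREST))
E
```

```text
release_bar 0.65 [[346. 287.]
 [348. 229.]
 [381. 230.]
 [379. 288.]]
block_center 0.76 [[161.  15.]
 [268. -61.]
 [312.   1.]
 [205.  77.]]
block_center 0.63 [[384. 271.]
 [432. 271.]
 [432. 287.]
 [384. 287.]]
[0.36084432 0.28175315 0.38396618] [-15.81382908  -0.02517916  10.1814115 ]
[404 248]
crop origin 178 309
```

View pics/w1c.png

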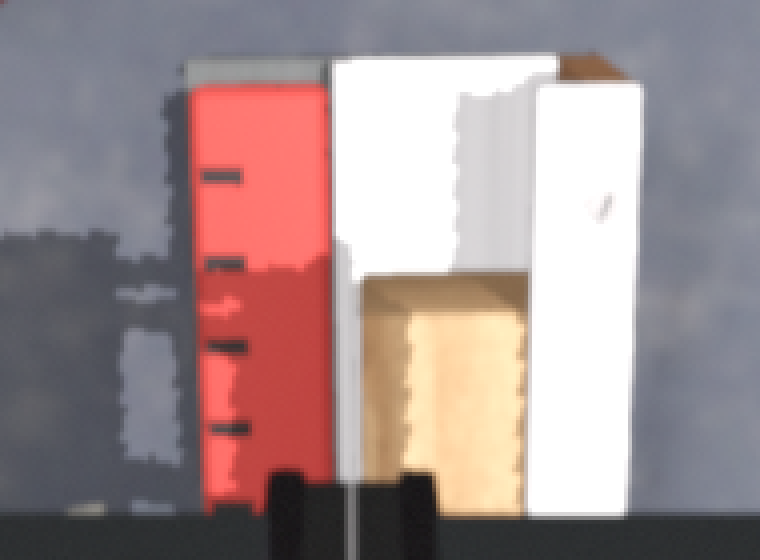

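View pics/w2c.png

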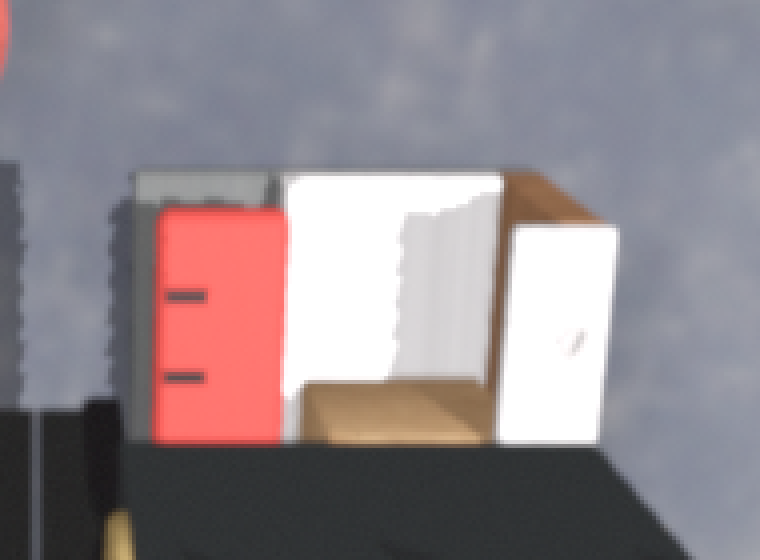

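Crops: bar end corner at w1 (312,181) and w2 (380.5,230). Block rear top edge at w1 row 237.5, and its bottom edge at w1 row 228.5, w2 (384.5,273.5).

```bash
python3 - <<'E'
from h import *
c1=np.load('w1.npy',allow_pickle=True)[0];c2=np.load('w2.npy',allow_pickle=True)[0]
th=np.radians(9.65); ex=np.array([np.cos(th),np.sin(th)]); ey=np.array([-ex[1],ex[0]])
S={'bar_end':((312.2,181.2),(380.6,230.2),.033,(-15,152)),'blk_top':((320.6,237.5),(391.5,288),.052,(-8.5,None)),'blk_bot':((320.6,228.5),(384.5,273.5),.012,(-8.5,None)),
'fl_end':((312.8,174.5),(380,221),.012,(-14,155)),'lip':((390.8,181),(463.5,234.5),.0585,(50,155))}
for k,(a,b,z,j) in S.items():
    p,d=ray(c1,a);q,e=ray(c2,b)
    s=np.linalg.lstsq(np.c_[d,-e],q-p,rcond=None)[0]; X=(p+d*s[0]+q+e*s[1])/2
    g1,g2=onz(c1,a,z)[:2],onz(c2,b,z)[:2]; g=(g1+g2)/2
    o=None if j[1] is None else g*1000-ex*j[0]-ey*j[1]
    print(k,'tri',np.round(X*1000,1),'at z',np.round(g1*1000,1),np.round(g2*1000,1),'jx,jy',np.round(1000*np.array([g@ex,g@ey]),1),'origin',o)
E
```

```text
bar_end tri [436.  199.3  23.1] at z [436.1 200.9] [433.8 201.2] jx,jy [462.5 125.3] origin [475.2112322   53.74532562]
blk_top tri [450.5 157.1  56. ] at z [451.  156.6] [451.3 154.9] jx,jy [470.9  77.9] origin None
blk_bot tri [451.5 154.5  13.8] at z [451.7 154.4] [451.8 153.6] jx,jy [471.2  76.1] origin None
fl_end tri [436.  204.3   9.4] at z [435.8 204.3] [435.6 205.2] jx,jy [463.9 128.8] origin [475.51308488  54.29634456]
lip tri [499.7 215.1  55.5] at z [499.1 215.3] [498.5 215.8] jx,jy [527.9 128.9] origin [475.47822776  54.35880212]
```

```bash
cat >> h.py <<'E'
def jig(x,y,z):
    th=np.radians(9.65); ex=np.array([np.cos(th),np.sin(th),0]); ey=np.array([-ex[1],ex[0],0]); return np.array([.4754,.0542,0])+ex*x+ey*y+np.array([0,0,z])
def go(x,y,z):
    o=env.get_obs(); M=R.from_euler('xyz',o['tool_rot'],degrees=True); D=R.from_euler('xyz',[180,0,99.65],degrees=True)
    print(o['time_s'],o['tool_pos'],o['tool_rot'],o['force'],'rows',np.round(M.inv().apply(jig(x,y,z)-o['tool_pos'])/.2,4),np.round((M.inv()*D).as_rotvec()/1.5,4))
    d=o['tool_pos']-jig(0,0,0); th=np.radians(9.65); print('jig tcp mm',1000*np.array([d[0]*np.cos(th)+d[1]*np.sin(th),-d[0]*np.sin(th)+d[1]*np.cos(th),d[2]]))
E
python3 -c "
from h import *
go(-.010,.122,.06)"
```

```text
3.5 [0.37770349 0.20571162 0.22276634] [1.79948164e+02 4.68040373e-04 9.97707725e+01] [-0.39925775 -0.20974498 -0.96770803] rows [-0.2194  0.3034  0.8141] [0.0006 0.     0.0014]
jig tcp mm [-70.91635565 165.74453139 222.76633552]
```

apply_moves:
  moves:
    - [-0.219,0.303,0.2,0,0,0,0]
    - [-0.219,0.303,0.4,0,0,0,0]
    - [-0.219,0.303,0.6,0,0,0,0]
    - [-0.219,0.303,0.814,0,0,0,0]
    - [-0.219,0.303,0.814,0,0,0,0]
    - [-0.219,0.303,0.814,0,0,0,0]
    - [-0.219,0.303,0.814,0,0,0,0]

```text
time_s: 4.2
tool_pos: [0.447, 0.1729, 0.0623]
tool_rot: [179.8, -0.1, 99.6]
force: [0.6, 0.0, 0.3]
grip_width: 0.0006
grasp_force: 0.0
```

```bash
python3 -c "
from h import *
im=viewer.read_camera('wrist');cv2.imwrite('pics/w3.png',im[:,:,::-1])
c=viewer.get_calibration('wrist')
for P in [(-.015,.14,.033),(-.0085,.103,.052),(-.01,.155,.012)]: print(P,proj(c,jig(*P)))
go(-.010,.122,.021)"
```

```text
(-0.015, 0.14, 0.033) [302.98520129 242.1346018 ]
(-0.0085, 0.103, 0.052) [316.18335284 327.33017558]
(-0.01, 0.155, 0.012) [313.08383005 204.54859669]
4.25 [0.44702567 0.17306518 0.06254355] [ 1.79726955e+02 -1.16350443e-01  9.96486892e+01] [ 0.3299036  -0.17608226 -0.22953674] rows [-1.000e-04 -1.080e-02  2.077e-01] [ 0.0032 -0.0014 -0.    ]
jig tcp mm [ -8.04757014 121.93961493  62.54354914]
```

View pics/w3.png

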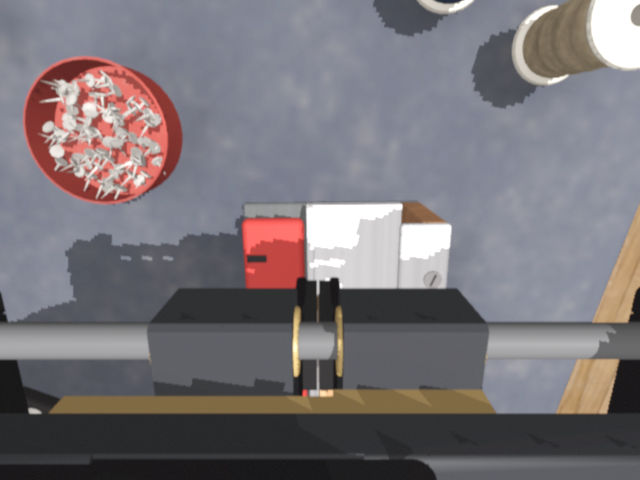

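The view shows the fingertips at columns 297–340 (about 19 mm across). The bar edge is at column 305, which puts it 7 mm left of the TCP, as measured. I'll shift 3 mm towards the bar and press.

apply_moves:
  moves:
    - [0,-0.016,0.06,0,0,0,0]
    - [0,-0.016,0.11,0,0,0,0]
    - [0,-0.016,0.15,0,0,0,0]
    - [0,-0.016,0.17,0,0,0,0]
    - [0,-0.016,0.19,0,0,0,0]
    - [0,-0.016,0.2,0,0,0,0]
    - [0,-0.016,0.2,0,0,0,0]
    - [0,-0.016,0.2,0,0,0,0]

```text
time_s: 5.05
tool_pos: [0.4416, 0.1716, 0.02]
tool_rot: [-180.0, -0.0, 99.6]
force: [-2.3, 1.0, 4.3]
grip_width: 0.0006
grasp_force: 2.5
```

```bash
python3 -c "
from h import *
go(-.011,.122,.0205)"
```

```text
5.05 [0.44155865 0.17161197 0.01995348] [-1.79980555e+02 -2.50537712e-02  9.96335590e+01] [-2.27859311  1.01015413  4.33548683] rows [ 0.0029  0.0134 -0.0027] [-0.0002 -0.0003 -0.0002]
jig tcp mm [-13.68083249 121.42340071  19.95347519]
```

```bash
cat >> h.py <<'E'
def avg(n=8):
    P=[];F=[]
    for _ in range(n):
        viewer.read_camera('wrist'); o=env.get_obs(); P.append(o['tool_pos']);F.append(o['force'])
    P=np.array(P);d=P.mean(0)-jig(0,0,0); th=np.radians(9.65)
    print(o['time_s'],'jig tcp mm',np.round(1000*np.array([d[0]*np.cos(th)+d[1]*np.sin(th),-d[0]*np.sin(th)+d[1]*np.cos(th),d[2]]),1),'sd',P.std(0)*1000,'F',np.mean(F,0))
E
python3 -c "
from h import *
avg()"
```

```text
5.45 jig tcp mm [-13.7 121.4  20. ] sd [0.00679645 0.00879563 0.02205609] F [-2.42504655  1.22563819  5.09664853]
```

Settled at jig (-13.7, 121.4, z 20) with the bar about 13 mm down. I'll slide 2.5 mm towards the block, then push slowly with the bar held.

apply_moves:
  moves:
    - [0,0.007,0,0,0,0,0]
    - [0,0.013,0,0,0,0,0]
    - [-0.015,0.013,0,0,0,0,0]
    - [-0.03,0.013,0,0,0,0,0]
    - [-0.045,0.013,0,0,0,0,0]
    - [-0.065,0.013,0,0,0,0,0]
    - [-0.09,0.013,0,0,0,0,0]
    - [-0.115,0.013,0,0,0,0,0]
    - [-0.14,0.013,0,0,0,0,0]
    - [-0.165,0.013,0,0,0,0,0]
    - [-0.19,0.013,0,0,0,0,0]
    - [-0.2,0.013,0,0,0,0,0]
    - [-0.2,0.013,0,0,0,0,0]

```text
time_s: 6.75
tool_pos: [0.4517, 0.1327, 0.0203]
tool_rot: [179.9, -0.1, 99.6]
force: [-1.1, 5.1, 5.6]
grip_width: 0.0006
grasp_force: 2.9
```

```bash
python3 -c "
from h import *
avg(4)
for n in ['top','wrist']:
  c=viewer.get_calibration(n); im=viewer.read_camera(n); cv2.imwrite(f'pics/p_{n}.png',im[:,:,::-1])
im=cv2.imread('pics/p_top.png')[160:270,190:380]; cv2.imwrite('pics/p_topc.png',cv2.resize(im,None,fx=4,fy=4))
"
```

```text
6.95 jig tcp mm [-10.2  81.4  20.3] sd [0.01388907 0.01691262 0.00580265] F [-0.97793185  3.81695872  5.48817211]
```

View pics/p_topc.png

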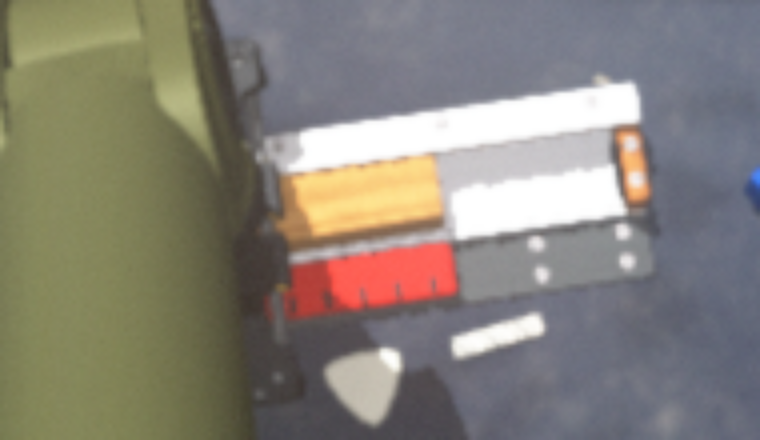

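The bar is down, and the block has passed the lowered pin with its front near the bar's end at (442,225). I'll continue.

apply_moves:
  moves:
    - [-0.015,-0.002,0,0,0,0,0]
    - [-0.035,-0.003,0,0,0,0,0]
    - [-0.06,-0.003,0,0,0,0,0]
    - [-0.09,-0.003,0,0,0,0,0]
    - [-0.12,-0.003,0,0,0,0,0]
    - [-0.15,-0.003,0,0,0,0,0]
    - [-0.18,-0.003,0,0,0,0,0]
    - [-0.21,-0.003,0,0,0,0,0]
    - [-0.24,-0.003,0,0,0,0,0]
    - [-0.27,-0.003,0,0,0,0,0]
    - [-0.3,-0.003,0,0,0,0,0]
    - [-0.33,-0.003,0,0,0,0,0]
    - [-0.36,-0.003,0,0,0,0,0]
    - [-0.385,-0.003,0,0,0,0,0]
    - [-0.41,-0.003,0,0,0,0,0]
    - [-0.43,-0.003,0,0,0,0,0]
    - [-0.45,-0.003,0,0,0,0,0]
    - [-0.46,-0.003,0,0,0,0,0]
    - [-0.47,-0.003,0,0,0,0,0]
    - [-0.47,-0.003,0,0,0,0,0]

```text
time_s: 9.05
tool_pos: [0.4669, 0.0401, 0.0203]
tool_rot: [179.9, -0.1, 99.6]
force: [0.7, 4.9, 5.7]
grip_width: 0.0006
grasp_force: 3.1
```

```bash
python3 -c "
from h import *
avg(4)"
```

```text
9.25 jig tcp mm [-10.8 -12.5  20.3] sd [0.01700101 0.01385733 0.01683547] F [0.85315891 4.63322767 5.47528836]
```

Creep to the stop, watching force.

apply_moves:
  moves:
    - [-0.008,0,0,0,0,0,0]
    - [-0.016,0,0,0,0,0,0]
    - [-0.022,0,0,0,0,0,0]
    - [-0.028,0,0,0,0,0,0]
    - [-0.028,0,0,0,0,0,0]

```text
time_s: 9.75
tool_pos: [0.4678, 0.0348, 0.0203]
tool_rot: [179.9, -0.1, 99.6]
force: [0.0, 6.0, 4.2]
grip_width: 0.0002
grasp_force: 3.2
```

apply_moves:
  moves:
    - [-0.004,0,0,0,0,0,0]
    - [-0.008,0,0,0,0,0,0]
    - [-0.008,0,0,0,0,0,0]

```text
time_s: 10.05
tool_pos: [0.4678, 0.0345, 0.0203]
tool_rot: [179.9, -0.2, 99.7]
force: [-0.6, 7.3, 6.7]
grip_width: 0.0008
grasp_force: 4.6
```

apply_moves:
  moves:
    - [-0.005,0,0,0,0,0,0]
    - [-0.01,0,0,0,0,0,0]
    - [-0.015,0,0,0,0,0,0]
    - [-0.02,0,0,0,0,0,0]
    - [-0.02,0,0,0,0,0,0]

```text
time_s: 10.55
tool_pos: [0.4678, 0.0344, 0.0203]
tool_rot: [179.9, -0.4, 99.8]
force: [-2.7, 16.7, 6.0]
grip_width: 0.0007
grasp_force: 9.0
```

```bash
python3 -c "
from h import *
avg(4)
im=viewer.read_camera('top')[160:270,190:380]; cv2.imwrite('pics/q_topc.png',cv2.resize(im[:,:,::-1],None,fx=4,fy=4))
"
```

```text
10.75 jig tcp mm [-10.8 -18.3  20.3] sd [0.0177256  0.00172712 0.00380394] F [-2.26990133 16.54171882  6.76078681]
```

View pics/q_topc.png

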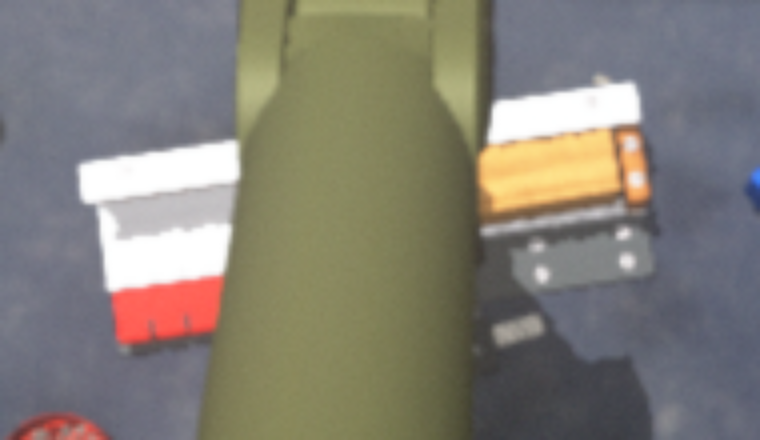

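The block is home: it is against the orange stop at (620,165), with 16 N of push and no motion. I'll relieve the push, then lift straight up.

apply_moves:
  moves:
    - [0.008,0,0,0,0,0,0]
    - [0.016,0,0,0,0,0,0]
    - [0.024,0,0,0,0,0,0]
    - [0.028,0,0,0,0,0,0]
    - [0.028,0,0,0,0,0,0]

```text
time_s: 11.3
tool_pos: [0.4678, 0.0345, 0.0203]
tool_rot: [179.9, -0.0, 99.7]
force: [0.2, 5.1, 5.7]
grip_width: 0.0002
grasp_force: 4.1
```

```bash
python3 -c "
from h import *
avg(4)"
```

```text
11.5 jig tcp mm [-10.8 -18.1  20.3] sd [0.01456723 0.00322308 0.01203065] F [0.66212885 4.92984518 5.20626321]
```

apply_moves:
  moves:
    - [0.006,0,0,0,0,0,0]
    - [0.012,0,0,0,0,0,0]
    - [0.012,0,0,0,0,0,0]
    - [0.012,0,-0.03,0,0,0,0]
    - [0.012,0,-0.06,0,0,0,0]
    - [0.012,0,-0.09,0,0,0,0]
    - [0.012,0,-0.13,0,0,0,0]
    - [0.012,0,-0.2,0,0,0,0]
    - [0.012,0,-0.35,0,0,0,0]
    - [0.012,0,-0.55,0,0,0,0]
    - [0.012,0,-0.75,0,0,0,0]
    - [0.012,0,-0.9,0,0,0,0]
    - [0.012,0,-0.9,0,0,0,0]

```text
time_s: 12.8
tool_pos: [0.4687, 0.0369, 0.2041]
tool_rot: [179.6, -0.1, 99.6]
force: [-0.2, 0.4, 0.7]
grip_width: 0.0005
grasp_force: 0.0
```

apply_moves:
  moves:
    - [0.2,0,0,0,0,0,0]
    - [0.4,0,0,0,0,0,0]
    - [0.6,0,0,0,0,0,0]
    - [0.8,0,0,0,0,0,0]
    - [0.8,0,0,0,0,0,0]
    - [0.8,0,0,0,0,0,0]

```text
time_s: 13.4
tool_pos: [0.4387, 0.1943, 0.1986]
tool_rot: [-179.9, 0.1, 99.8]
force: [0.3, -1.1, -0.4]
grip_width: 0.0008
grasp_force: 0.0
```

```bash
python3 -c "
from h import *
o=env.get_obs();print(o['time_s'],o['tool_pos'],o['force'])
im=viewer.read_camera('top')[150:270,180:370]; cv2.imwrite('pics/r_topc.png',cv2.resize(im[:,:,::-1],None,fx=4,fy=4))
"
```

```text
13.4 [0.43868479 0.19426134 0.19862191] [ 0.29348449 -1.09980015 -0.4499906 ]
```

View pics/r_topc.png

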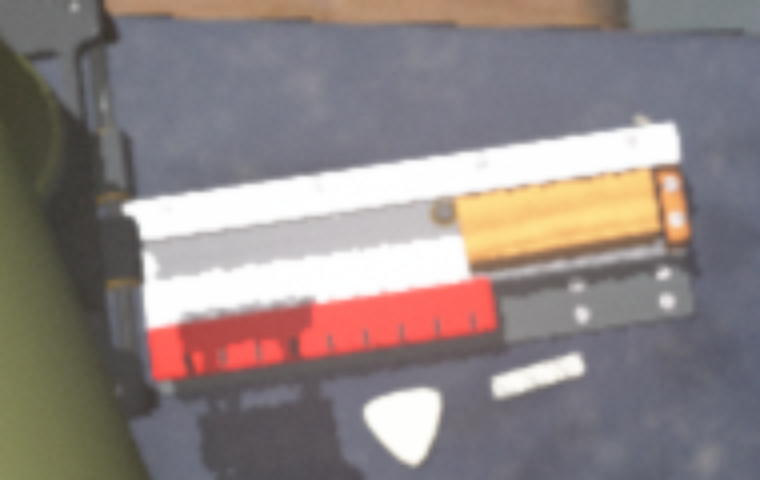

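The block sits against the stop at (662,205). The pin is up behind its rear end at (443,211), the bar is released, and the chalk and staples haven't moved.

```bash
python3 -c "
from h import *
print(env.sign_off())"
```

```text
the job is handed in; nothing more can be done
None
```

The oak block is home against the end stop with the lock pin up behind it and the release bar let go; I handed the job in at about 13.5 s, with no verdict returned.

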